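# Fit the candle bracket on its stand

### The job

Turn the revolving counter display until the compartment with the brass candle bracket comes round to the middle of its open front, without lifting the bracket out first. Then take the bracket by its square hub and lower it gently, not dropping it, upright onto the dark stand so that the hub goes over the central shaft and the hole in the plate goes over the locating pin, and leave it lying flat, fully home on the seat. Leave the small framed picture and the collection tin standing where they are.

Things in the scene. Friction and masses are not known exactly. Their poses are not given: they have to be found in the camera images.
- display: Fixed counter display with a round wooden turntable, 145 mm radius, deck top 25 mm above the counter, light friction (0.08 N m), stays where left. Origin on the counter, on the vertical turning axis; -x points to its open front, +x to its rear under a clear dust hood: roof 101 to 105 mm up, from 65 to 170 mm behind the axis, 345 mm wide, clear side walls 170 mm either side of the axis.
- front_spot (a point): Point fixed to the display: the middle of its open front, where the bracket's compartment must come; on the deck surface, 25 mm above the counter, 80 mm from the turning axis, which lies along this point's +x.
- compartment (a point): Middle of the bracket's compartment on the deck, 80 mm from the axis. Three radial dividers (5 mm thick, tops 50 mm above the counter, 30 to 135 mm from the axis) stand 60 degrees either side of it and opposite; on each, 125 mm from the axis, a brass post, 14 mm thick, top 88 mm up, for pushing the deck round. As found it is under the hood at the rear, on the -y side, 2.05 to 2.45 rad from the front.
- push_post (a point): Top centre of one brass post (14 mm thick, top 88 mm above the counter, 125 mm from the axis, 60 degrees clockwise from above of the compartment): the one between bracket and open front as found. It passes clear of the hood. Pushed clockwise round the axis, it ends 60 degrees clockwise of the front when the compartment is at the front.
- bracket_hub (a point): Loose brass candle bracket, 0.2 to 0.33 kg, centre: 22 mm above its underside on the bore axis. Plate 104 (x) x 56 (y) x 8 mm, lying flat; square hub 34 x 34 mm on its middle, top 44 mm above the underside, through bore 18 mm; z up. Grip the hub on its +y and -y faces: at -x, 9 mm from the hub, is a candle cup 24 mm wide, 28 mm tall above the underside.
- bracket_hole (a point): Centre of the bracket's 14 mm through hole for the pin, at its underside, 35 mm along the bracket's +x from the bore axis (the end without the cup).
- bracket: The same bracket; origin on its underside on the bore axis, 22 mm below its hub centre; same axes.
- stand_seat (a point): Fixed dark metal stand: centre of its flat round seat (100 mm wide, 60 mm above the counter; foot 132 mm wide). Central steel shaft 12 mm thick, tapered tip, 52 mm tall above the seat. x points to the locating pin, z up. When seated, the bracket's hub centre is 22 mm straight above this point and its x axis lies along this one.
- stand_pin (a point): Foot of the locating pin, on the seat 35 mm along +x from the shaft: steel pin 8 mm thick, tapered tip, 26 mm tall.
- frame: Bystander: small framed picture standing upright, 100 mm wide, 130 mm tall; origin under the frame.
- alms_tin: Bystander: round brass collection tin with a slotted top, 104 mm wide, 122 mm tall; origin at the centre of its underside.
Mind the look-alikes: they are no part of the job. There is more than one size of the part that bears stand_seat; the job needs the largest. Leave any red look-alike of the bracket alone.

How it is judged:
By the outcome, as a careful person would: the job done as asked, in the order asked, and still so for the second after the job is handed in, with the robot touching nothing.
It also fails if it takes over 64 s, if anything falls off the work surface, if the arm or the gripper's body presses on something with over 40 N, if the wrist force passes 120 N, or if a joint passes its speed limit or range.

### The arm

A 7-joint arm with a two-finger parallel gripper is mounted at the origin on the work surface. World frame = base frame: x ahead of the robot, y to its left, z up, the work surface at z = 0. Lengths are in mm, angles in rad, forces in N, time in s.
With the tool pointing down it reaches from about 400 to 875 mm from the base axis. Payload 4.4 kg.
Tool frame: the origin (TCP) lies midway between the tips of the shut fingers; the grasp point (between the pads) lies 19 mm behind it; z points along the fingers, y is the line along which they close (so a half turn about z gives the same grasp; the last joint's range is limited). The gripper opens to 85 mm and grips with 20 to 120 N. Pads are 22 mm wide; open, the fingers measure 114 mm over their backs; the gripper's body (76 mm by 85 mm) begins 54 mm behind the grasp point. The pads swing forward as they close: fully open they stand 13 mm farther back than shut.
Start: joints at [-1.227, 0.628, 0.038, 1.517, -0.027, 0.996, -0.02], TCP at [258.955, 596.205, 231.313] pointing down, gripper open.
Joint ranges: [-3.06, 3.06], [-0.37, 2.12], [-1.25, 1.32], [0.18, 2.47], [-1.1, 4.24], [0.23, 1.98], [-2.94, 2.94]. Speed limits (rad/s): [2.57, 2.57, 3.14, 3.14, 3.14, 3.14, 3.14].

### API

Orientations are given as [roll, pitch, yaw] about the fixed x, y, z axes, in that order (R = Rz(yaw) Ry(pitch) Rx(roll)).
In Python, from cell import ctrl gives the robot as it stands.
- The arm moves only by the shell command python3 -m handwheel 'ROWS'. ROWS is JSON, a list of rows, each a list of 3 entries, a list of its own where there are three numbers: the turn, a rotation vector about the tool's x, y, z in degrees, then the shift along the tool's x, y, z in m, then the closure, from 0 (fully open) to 1 (shut). A call has 1 to 5 rows; each row shifts and turns the commanded pose from where the row before left it, along the tool's axes as they then stand; what a row does not reach is not made up. A row lasts 1/12 s, in which the tool goes at most 41.7 mm and 7.16 degrees, less where a joint would pass 70% of its speed; a pose out of reach is approached as far as the arm can. A call is refused whole if a number of a shift passes 0.0417 or a number of a turn 7.16, either way. A call with a gripper value outside its range is refused whole. The fingers move at their own pace and stop on an object; the grip force is fixed at half the most. Time passes only in rows, so rows that do not move let the fingers close. It gives the time, the measured TCP pose, the force, the opening and the grip force at its end, in the units of the state.
- ctrl.read_state(): the state, without advancing time (a new reading comes with each control period).
- ctrl.get_image(name): name is "scene" or "top"; returns a dict with "pixels" (480x640x3 uint8, red, green, blue), "fx", "fy", "cx", "cy" (pixels), "pose" (4x4, takes a point from camera to world coordinates). Camera axes: x right, y up, looking along -z (the intrinsics and any distortion apply to the point x, -y, -z); pixel columns grow to the right and rows downward; lengths in mm; the calibration is good to about 2 mm. A picture is of the moment at which its call begins. There is no depth.
- ctrl.finish_job(): hands the job in; it is judged then, once.
The state is a dict: "clock": time; "qpos": joint angles; "qd": joint speeds; "tau": joint torques, N m; "eef_pos": TCP position; "tool_rot": TCP orientation; "force": force on the tool from outside, world axes, zero at the start; "torque": the same for the moment, N m; "width": finger opening in mm; "gripper_force": force on a finger pad.
Only numpy, scipy, OpenCV 4.12 (cv2) and the standard library are available. Lean on these libraries where they do the work, as an engineer would, in place of code of your own. Each camera call takes 0.05 s, during which the arm holds its last target. There are 200 camera calls.

## Working session

There is one attempt and no reset: what is moved stays moved. The work goes in short steps, Python scripts to look and compute and a shell command to move; the robot and the scene stay as the last step left them, time stands still between calls to the robot, and variables do not carry over. Pictures are saved under pics/ and viewed, at most 10 in all, crops included, and the job is handed in when it is done.

```bash
mkdir -p pics; ls; python3 - <<'E'
from cell import ctrl
import cv2,numpy as np
s=ctrl.read_state();print(s['clock'],s['eef_pos'],s['tool_rot'],s['width'])
for n in("scene","top"):
    i=ctrl.get_image(n);cv2.imwrite(f"pics/{n}0.png",i["pixels"][:,:,::-1])
    print(n,{k:(np.round(v,3).tolist() if k=='pose' else v) for k,v in i.items() if k!='pixels'})
E
```

```text
pics
0.0 [258.72182819 595.61046053 230.40797958] [-3.13972244e+00  2.32090385e-05  2.73174102e+00] 85.70593713511097
scene {'fx': 461.3267295514764, 'fy': 461.3267295514764, 'cx': 323.21632331623505, 'cy': 238.28781694774244, 'pose': [[-0.718, -0.582, 0.381, 836.899], [0.696, -0.605, 0.387, 333.722], [0.005, 0.543, 0.84, 867.166], [0.0, 0.0, 0.0, 1.0]]}
top {'fx': 550.071094269043, 'fy': 550.071094269043, 'cx': 320.96131209280725, 'cy': 242.77199844126295, 'pose': [[-0.024, 0.995, -0.101, 346.651], [-0.999, -0.026, -0.02, -49.146], [-0.023, 0.101, 0.995, 1412.39], [0.0, 0.0, 0.0, 1.0]]}
```

View pics/scene0.png

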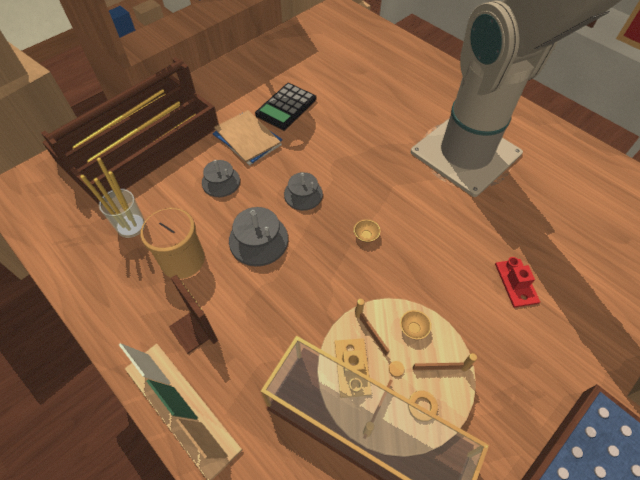

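View pics/top0.png

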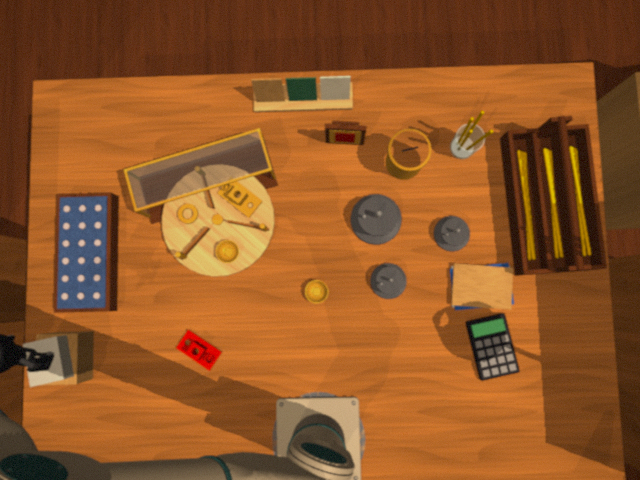

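The scene view shows the display at (395,370) with the bracket under the hood at (352,365), and the large stand at (258,235). In the top view the turntable is at (218,219), the bracket at (240,198), the push post at (265,228) and the large stand at (376,218). I'll take a close crop to get exact pixels.

```bash
cat > h.py <<'E'
from cell import ctrl
import cv2,numpy as np
def img(n): return ctrl.get_image(n)
def ray(i,u,v):
    P=np.array(i['pose']);d=P[:3,:3]@np.array([(u-i['cx'])/i['fx'],-(v-i['cy'])/i['fy'],-1]);return P[:3,3],d
def onz(i,u,v,z):
    o,d=ray(i,u,v);return (o+d*(z-o[2])/d[2])
def proj(i,p):
    P=np.array(i['pose']);c=P[:3,:3].T@(np.array(p,float)-P[:3,3]);return np.array([i['cx']-i['fx']*c[0]/c[2],i['cy']+i['fy']*c[1]/c[2]])
def crop(i,u,v,w,h,k):
    im=i['pixels'][v:v+h,u:u+w,::-1];return cv2.resize(im,None,fx=k,fy=k,interpolation=cv2.INTER_CUBIC)
E
python3 - <<'E'
from h import *
t=img("top");s=img("scene")
a=np.hstack([crop(t,160,150,120,130,4)[:,:480],crop(t,340,185,80,65,4)[:260].repeat(1,0) if 0 else np.vstack([crop(t,345,185,70,65,4),crop(s,222,195,70,65,4)])])
cv2.imwrite("pics/c1.png",a)
b=np.hstack([crop(s,310,290,170,150,4)]);cv2.imwrite("pics/c2.png",b);print(a.shape,b.shape)
E
```

```text
(520, 760, 3) (600, 680, 3)
```

View pics/c1.png

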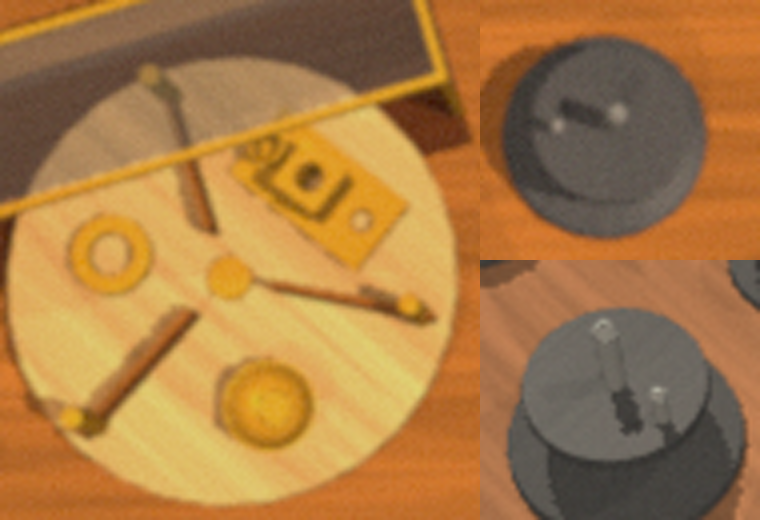

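View pics/c2.png

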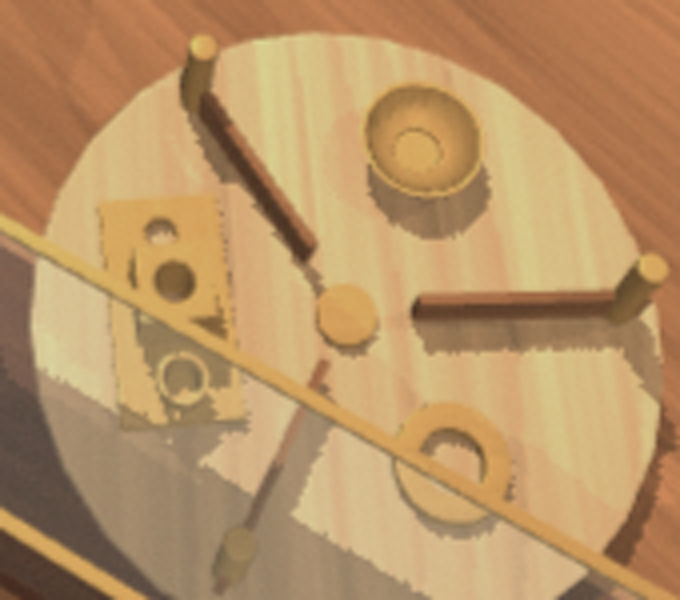

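```bash
python3 - <<'E'
from h import *
t=img("top");s=img("scene")
c=lambda x,y,u,v:(u+(x+.5)/4-.5,v+(y+.5)/4-.5)
T=lambda x,y,z,u=160,v=150:onz(t,*c(x,y,u,v),z).round(1)
S=lambda x,y,z,u=310,v=290:onz(s,*c(x,y,u,v),z).round(1)
pt=np.array([T(408,303,88),T(75,418,88),T(151,76,88)]);ps=np.array([S(203,46,88),S(652,267,88),S(237,543,88)])
print("posts top",pt,"\nscene",ps)
for p in(pt,ps):
    A=np.c_[2*p[:,:2],np.ones(3)];x=np.linalg.solve(A,(p[:,:2]**2).sum(1));print("centre",x[:2],np.sqrt(x[2]+x[0]**2+x[1]**2),p[:,:2].mean(0))
print("hub",T(311,180,69),S(174,281,69),"hole",T(362,218,33),S(160,231,33),"cup",T(262,150,53),S(183,378,53))
print("shaft",T(138,114,112,345,185),S(122,68,112,222,195),"pin",T(77,126,86,345,185),S(178,133,86,222,195))
print("hood edge front top",T(0,215,105),T(440,75,105),T(440,75,105)-T(0,215,105))
hsv=cv2.cvtColor(t['pixels'],cv2.COLOR_RGB2HSV)
print("boss",T(229,277,28))
print("frame",onz(t,346,130,100),"tin",onz(t,409,150,122))
st=ctrl.read_state();print(proj(t,st['eef_pos']))
E
```

```text
posts top [[527.8 121.3  88. ]
 [462.8 325.   88. ]
 [673.2 278.3  88. ]] 
scene [[530.  121.8  88. ]
 [466.3 328.5  88. ]
 [678.  280.3  88. ]]
centre [554.78970873 242.13297039] 123.81054522758745 [554.6        241.53333333]
centre [558.32879611 243.69566673] 125.14421383086359 [558.1        243.53333333]
hub [609.1 183.2  69. ] [614.1 185.6  69. ] hole [590.7 157.   33. ] [591.6 157.9  33. ] cup [632.3 216.7  53. ] [637.9 215.3  53. ]
shaft [ 546.4 -163.   112. ] [ 552.9 -160.1  112. ] pin [ 544. -128.   86.] [ 548.7 -125.3   86. ]
hood edge front top [585.9 366.2 105. ] [664.5  97.8 105. ] [  78.6 -268.4    0. ]
boss [555.8 243.3  28. ]
frame [755.88078742 -90.27135045 100.        ] tin [ 695.30462347 -238.59799947  122.        ]
[ 33.74491799 346.82451853]
```

```bash

python3 -m handwheel '[[[0,0,0],[-0.031,-0.0233,0],0.5],[[0,0,0],[-0.031,-0.0233,0],0.5],[[0,0,0],[-0.031,-0.0233,0],0.5],[[0,0,0],[-0.031,-0.0233,0],0.5],[[0,0,0],[-0.031,-0.0233,0],0.5]]'
python3 -m handwheel '[[[0,0,0],[-0.031,-0.0233,0],0.5],[[0,0,0],[-0.031,-0.0233,0],0.5],[[0,0,0],[-0.031,-0.0233,0],0.5],[[0,0,0],[-0.031,-0.0233,0],0.5],[[0,0,0],[-0.031,-0.0233,0],0.5]]'
python3 -m handwheel '[[[0,0,0],[-0.031,-0.0233,0],0.5],[[0,0,0],[-0.031,-0.0233,0],0.5],[[0,0,0],[-0.031,-0.0233,0],0.5],[[0,0,0],[-0.031,-0.0233,0],0.5],[[0,0,0],[0,0,0],0.5]]'
```

```text
clock: 0.72
eef_pos: [355.3, 425.9, 231.4]
tool_rot: [3.141, 0.0, 2.732]
force: [0.2, -0.6, 0.9]
width: 42.5
gripper_force: 0.0
clock: 1.13
eef_pos: [451.1, 257.3, 231.5]
tool_rot: [3.141, 0.0, 2.732]
force: [0.6, 0.6, 0.6]
width: 43.1
gripper_force: 0.0
clock: 1.55
eef_pos: [531.2, 114.3, 231.6]
tool_rot: [-3.138, 0.006, 2.719]
force: [1.1, -0.7, 0.6]
width: 42.6
gripper_force: 0.0
```

```bash

python3 -m handwheel '[[[0,0,-7],[0,0,0],0.5],[[0,0,-7],[0,0,0],0.5],[[0,0,-7],[0,0,0],0.5],[[0,0,-7],[0,0,0],0.5],[[0,0,-7],[0,0,0],0.5]]' >/dev/null
python3 -m handwheel '[[[0,0,-7],[0,0,0],0.5],[[0,0,-7],[0,0,0],0.5],[[0,0,-7],[0,0,0],0.5],[[0,0,-7],[0,0,0],0.5],[[0,0,-7],[0,0,0],0.5]]' >/dev/null
python3 -m handwheel '[[[0,0,-7],[0,0,0],0.5],[[0,0,-7],[0,0,0],0.5],[[0,0,-7],[0,0,0],0.5],[[0,0,0],[0,0,0],0.5]]'
```

```text
clock: 2.72
eef_pos: [527.0, 124.1, 231.2]
tool_rot: [3.141, 0.0, -1.96]
force: [-0.2, 0.6, -0.3]
width: 43.2
gripper_force: 0.0
```

```bash

python3 -m handwheel '[[[0,0,0],[0.0015,-0.0028,0.034],0.5],[[0,0,0],[0,0,0.034],0.5],[[0,0,0],[0,0,0.034],0.5],[[0,0,0],[0,0,0.03],0.5],[[0,0,0],[0,0,0],0.5]]'
python3 -m handwheel '[[[0,0,0],[0,0,0.02],0.5],[[0,0,0],[0,0,0.017],0.5],[[0,0,0],[0,0,0],0.65],[[0,0,0],[0,0,0],0.72],[[0,0,0],[0,0,0],0.72]]'
python3 - <<'E'
from h import *
cv2.imwrite("pics/c3.png",crop(img("scene"),310,260,170,150,3))
E
```

```text
clock: 3.13
eef_pos: [525.1, 120.3, 94.4]
tool_rot: [3.134, -0.007, -1.966]
force: [-1.2, -0.5, 0.2]
width: 43.0
gripper_force: 0.0
clock: 3.55
eef_pos: [530.1, 122.1, 63.9]
tool_rot: [-3.14, 0.001, -1.964]
force: [0.0, -0.6, 0.2]
width: 23.6
gripper_force: 0.0
```

View pics/c3.png

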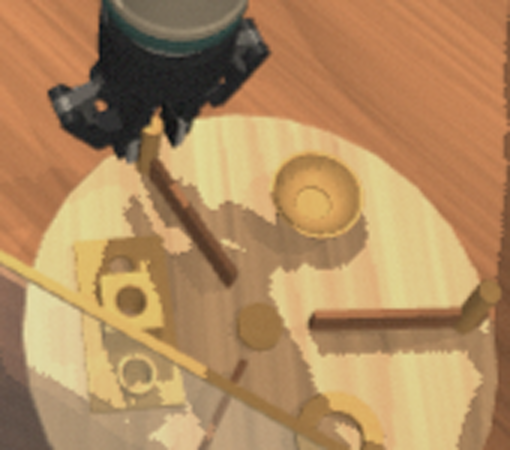

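The post sits between the fingers, at about (153,128) in the crop, so I'm starting the arc.

```bash

python3 -m handwheel '[[[0,0,4],[0.0012,0.0086,0],0.72],[[0,0,4],[0.0012,0.0086,0],0.72],[[0,0,4],[0.0012,0.0086,0],0.72],[[0,0,4],[0.0012,0.0086,0],0.72],[[0,0,4],[0.0012,0.0086,0],0.72]]'
python3 - <<'E'
from h import *
s=ctrl.read_state();print(s['clock'],s['eef_pos'],s['tool_rot'],s['force'])
E
```

```text
clock: 4.02
eef_pos: [490.1, 138.2, 63.9]
tool_rot: [-3.14, 0.002, -2.317]
force: [-0.4, -0.2, 0.5]
width: 23.9
gripper_force: 0.4
4.0167 [490.05290581 138.22105225  63.92509674] [-3.13991371e+00  2.40031796e-03 -2.31707432e+00] [-0.35470738 -0.1781808   0.52306228]
```

```bash

python3 -m handwheel '[[[0,0,4],[0.0012,0.0086,0],0.72],[[0,0,4],[0.0012,0.0086,0],0.72],[[0,0,4],[0.0012,0.0086,0],0.72],[[0,0,4],[0.0012,0.0086,0],0.72],[[0,0,4],[0.0012,0.0086,0],0.72]]'
python3 -m handwheel '[[[0,0,4],[0.0012,0.0086,0],0.72],[[0,0,4],[0.0012,0.0086,0],0.72],[[0,0,4],[0.0012,0.0086,0],0.72],[[0,0,4],[0.0012,0.0086,0],0.72],[[0,0,4],[0.0012,0.0086,0],0.72]]'
python3 -m handwheel '[[[0,0,4],[0.0012,0.0086,0],0.72],[[0,0,4],[0.0012,0.0086,0],0.72],[[0,0,4],[0.0012,0.0086,0],0.72],[[0,0,4],[0.0012,0.0086,0],0.72],[[0,0,4],[0.0012,0.0086,0],0.72]]'
python3 -m handwheel '[[[0,0,4],[0.0012,0.0086,0],0.72],[[0,0,4],[0.0012,0.0086,0],0.72],[[0,0,4],[0.0012,0.0086,0],0.72],[[0,0,4],[0.0012,0.0086,0],0.72],[[0,0,4],[0.0012,0.0086,0],0.72]]'
python3 -m handwheel '[[[0,0,4],[0.0012,0.0086,0],0.72],[[0,0,4],[0.0012,0.0086,0],0.72],[[0,0,4],[0.0012,0.0086,0],0.72],[[0,0,4],[0.0012,0.0086,0],0.72],[[0,0,2],[0.0006,0.0043,0],0.72]]'
python3 -m handwheel '[[[0,0,0],[0,0,0],0.72],[[0,0,0],[0,0,0],0.72],[[0,0,0],[0,0,0],0.72]]'
python3 - <<'E'
from h import *
cv2.imwrite("pics/c4.png",crop(img("top"),140,140,150,150,4))
E
```

```text
clock: 4.43
eef_pos: [457.8, 167.6, 63.8]
tool_rot: [-3.141, 0.002, -2.666]
force: [-0.3, -0.3, 0.3]
width: 24.4
gripper_force: 0.5
clock: 4.85
eef_pos: [437.6, 206.3, 63.7]
tool_rot: [3.141, 0.001, -3.015]
force: [-0.3, -0.8, 0.6]
width: 24.2
gripper_force: 0.5
clock: 5.27
eef_pos: [431.8, 249.5, 63.7]
tool_rot: [3.14, 0.0, 2.92]
force: [-0.9, -1.1, 0.2]
width: 23.9
gripper_force: 0.5
clock: 5.68
eef_pos: [441.1, 292.0, 63.7]
tool_rot: [3.14, -0.001, 2.571]
force: [-1.1, -0.9, -0.2]
width: 24.2
gripper_force: 0.5
clock: 6.1
eef_pos: [462.2, 326.2, 63.7]
tool_rot: [3.138, -0.002, 2.258]
force: [0.6, -0.4, 0.3]
width: 23.9
gripper_force: 0.0
clock: 6.35
eef_pos: [461.4, 324.0, 63.0]
tool_rot: [3.141, -0.001, 2.261]
force: [0.3, 0.9, -0.3]
width: 23.9
gripper_force: 0.0
```

View pics/c4.png

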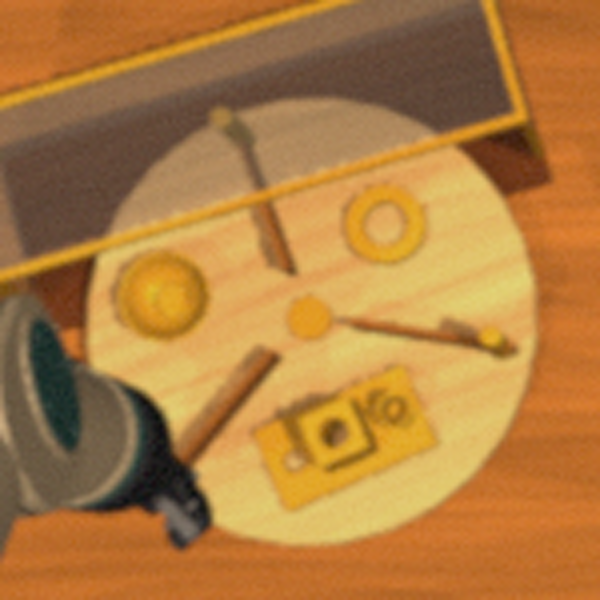

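The bracket is now near the front with its hub at crop (336,432). The two visible posts are at (491,339) and (222,118). Next I'll work out the remaining angle.

```bash
python3 - <<'E'
from h import *
t=img("top");s=img("scene")
T=lambda x,y,z:onz(t,140+(x+.5)/4-.5,140+(y+.5)/4-.5,z)
c=np.array([554.8,242.0])
a=lambda p:np.degrees(np.arctan2(*(p[:2]-c)[::-1]))
p1=T(491,339,88);p2=T(222,118,88);print(p1,p2,a(p1),a(p2))
# chord direction p1->p2 independent of centre
d=p2-p1;print("comp angle from chord", np.degrees(np.arctan2(-d[0],d[1])))
e=T(525,119,105)-T(0,276,105);print("front", np.degrees(np.arctan2(e[0]*-1*-1,e[1])),e)
print("hub",T(336,432,69),"hole",T(294,460,33),"cup",T(392,407,53))
E
```

```text
[530.17686524 119.41453859  88.        ] [672.12279861 283.90715192  88.        ] -101.3575819200336 19.656488724816853
comp angle from chord -40.791958771455874
front 164.70016221199228 [  87.56189109 -320.0759271     0.        ]
hub [477.63264432 218.26125522  69.        ] hole [464.06819856 252.17253125  33.        ] cup [493.93718423 186.29886169  53.        ]
```

```bash
python3 - <<'E'
from h import *
t=img("top");hsv=cv2.cvtColor(t['pixels'],cv2.COLOR_RGB2HSV).astype(int)
P=np.array(t['pixels']).astype(int)
def edge(u0,v0,u1,v1,z,name):
    pts=[]
    for k in np.linspace(.05,.95,40):
        u=int(round(u0+k*(u1-u0)));vm=v0+(u-u0)*(v1-v0)/(u1-u0);vs=np.arange(int(vm)-4,int(vm)+6)
        w=(hsv[vs,u,1]*hsv[vs,u,2]/255.);w=np.clip(w-np.sort(w)[-4],0,None)
        if w.sum()>0: pts.append(onz(t,u,(w*vs).sum()/w.sum(),z)[:2])
    vx,vy,x,y=cv2.fitLine(np.float32(pts),cv2.DIST_HUBER,0,.01,.01).ravel()
    if vy>0: vx,vy=-vx,-vy
    r=np.abs((np.array(pts)-[x,y])@[-vy,vx])
    print(name,np.degrees(np.arctan2(vx,-vy)),np.median(r),"dist",abs(np.dot(np.array([x,y])-[554.8,242],[-vy,vx])))
edge(140,209,270,169.5,105,"front edge")
edge(125,168,261,129,105,"rear edge")
E
```

```text
front edge 15.605059 0.09214999755755948 dist 65.47148159428583
rear edge 15.575984 0.38661424493267926 dist 169.47452773835016
```

```bash

python3 -m handwheel '[[[0,0,0],[0,0,0],0.78],[[0,0,0],[0,0,0],0.82],[[0,0,0],[0,0,0],0.82],[[0,0,0],[0,0,0],0.82]]'
python3 -m handwheel '[[[0,0,1.2],[0.0004,0.0026,0],0.82],[[0,0,1.2],[0.0004,0.0026,0],0.82],[[0,0,1.2],[0.0004,0.0026,0],0.82],[[0,0,0],[0,0,0],0.82],[[0,0,0],[0,0,0],0.82]]'
python3 - <<'E'
from h import *
cv2.imwrite("pics/c5.png",crop(img("top"),140,140,150,150,4))
E
```

```text
clock: 6.88
eef_pos: [461.5, 323.8, 62.3]
tool_rot: [-3.141, -0.0, 2.261]
force: [0.3, -0.4, -0.1]
width: 15.5
gripper_force: 0.0
clock: 7.3
eef_pos: [467.2, 330.0, 62.2]
tool_rot: [3.141, 0.0, 2.198]
force: [-0.2, -0.3, -0.3]
width: 15.3
gripper_force: 0.0
```

View pics/c5.png

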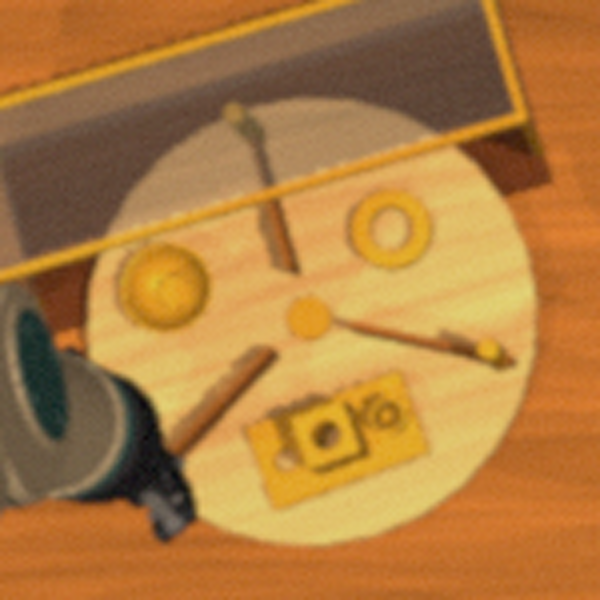

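```bash

python3 -m handwheel '[[[0,0,0],[0,0,0],0.6],[[0,0,0],[0,0,0],0.5],[[0,0,0],[0,0,-0.03],0.4],[[0,0,0],[0,0,-0.04],0.3],[[0,0,0],[0,0,-0.04],0.1]]'
python3 - <<'E'
from h import *
t=img("top")
T=lambda x,y,z:onz(t,140+(x+.5)/4-.5,140+(y+.5)/4-.5,z)
c=np.array([554.8,242.0])
a=lambda p:np.degrees(np.arctan2(*(p[:2]-c)[::-1]))
p1=T(488,352,88);p2=T(234,110,88);d=p2-p1
print(a(p1)-60,a(p2)-180,np.degrees(np.arctan2(-d[0],d[1]))-120)
h=T(329,433,69);ho=T(286,458,33);cu=T(383,413,53);print(h,ho,cu)
for v in(ho-h,h-cu,ho-cu):print(np.degrees(np.arctan2(v[1],v[0])),np.hypot(*v[:2]))
E
```

```text
clock: 7.77
eef_pos: [466.1, 328.8, 172.7]
tool_rot: [-3.139, 0.0, 2.197]
force: [0.9, 0.5, -0.2]
width: 70.7
gripper_force: 0.0
-165.0980400990399 -164.24273659408414 -164.92068588630622
[477.12657686 222.59275093  69.        ] [465.466308   257.24468019  33.        ] [490.32425495 191.96033602  53.        ]
108.597929910444 36.56115522140172
113.30832391070749 33.35451319499587
110.84504639794235 69.8567328213506
```

```bash
python3 - <<'E'
from h import *
s=img("scene");print(proj(s,[478,225,69]))
cv2.imwrite("pics/c6.png",crop(s,350,260,120,120,5))
E
```

```text
[419.80541666 324.49470036]
```

View pics/c6.png

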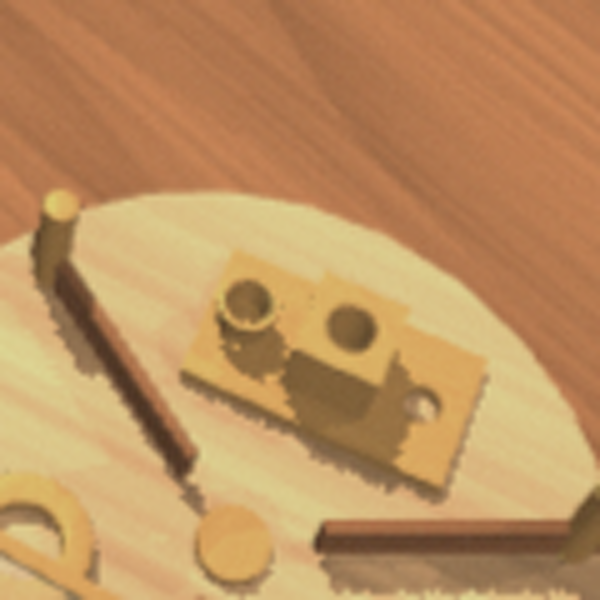

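```bash
python3 - <<'E'
from h import *
s=img("scene");S=lambda x,y,z:onz(s,350+(x+.5)/5-.5,260+(y+.5)/5-.5,z)
h=S(352,328,69);ho=S(421,406,33);cu=S(247,303,53);print(h,ho,cu,S(62,205,88))
for v in(ho-h,h-cu,ho-cu,S(443,495,25)-S(183,375,25),S(440,487,33)-S(187,370,33)):print(np.degrees(np.arctan2(v[1],v[0])),np.hypot(*v[:2]))
st=ctrl.read_state();p=st['eef_pos'];y=st['tool_rot'][2]
d=np.array([479.5,224.5])-p[:2];print(p,y,d,"tool",d@[np.cos(y),np.sin(y)],d@[np.sin(y),-np.cos(y)])
E
```

```text
[478.81440432 226.12919562  69.        ] [468.22001732 259.31058716  33.        ] [492.38551096 190.01766346  53.        ] [527.0458448  123.17386854  88.        ]
107.70760680442254 34.83167783233541
110.59676634698191 38.577424619478194
109.22591277204567 73.38583213397753
109.3241527199099 104.48675826699912
109.23732999845436 100.9187042586463
[469.00036974 330.70052317 175.59384228] 2.197672409874577 [  10.49963026 -106.20052317] tool -92.16724940114648 -53.79583156960229
```

```bash

python3 -m handwheel '[[[0,0,0],[-0.0305,-0.0184,0],0.1],[[0,0,0],[-0.0305,-0.0184,0],0.1],[[0,0,0],[-0.0305,-0.0184,0],0.1],[[0,0,5.3],[0,0,0],0.1],[[0,0,5.3],[0,0,0],0.1]]'
python3 -m handwheel '[[[0,0,5.3],[0,0,0.02],0.1],[[0,0,0],[0,0,0.03],0.1],[[0,0,0],[0,0,0],0.1],[[0,0,0],[0,0,0],0.1]]'
```

```text
clock: 8.33
eef_pos: [475.6, 219.7, 171.6]
tool_rot: [-3.139, 0.0, 2.003]
force: [-0.2, 1.9, 0.4]
width: 77.3
gripper_force: 0.0
clock: 8.67
eef_pos: [474.1, 222.4, 120.7]
tool_rot: [-3.136, 0.001, 1.92]
force: [-0.1, 0.2, 0.1]
width: 76.5
gripper_force: 0.0
```

```bash

python3 -m handwheel '[[[0,0,0],[0,0.0035,0.03],0.1],[[0,0,0],[0,0,0.025],0.1],[[0,0,0],[0,0,0.015],0.1],[[0,0,0],[0,0,0.01],0.1],[[0,0,0],[0,0,0],0.1]]'
python3 -m handwheel '[[[0,0,0],[0,0,0],0.3],[[0,0,0],[0,0,0],0.45],[[0,0,0],[0,0,0],0.5],[[0,0,0],[0,0,0],0.55],[[0,0,0],[0,0,0],0.58]]'
python3 -m handwheel '[[[0,0,0],[0,0,0],0.62],[[0,0,0],[0,0,0],0.7],[[0,0,0],[0,0,0],0.9],[[0,0,0],[0,0,0],1],[[0,0,0],[0,0,0],1]]'
python3 -m handwheel '[[[0,0,0],[0,0,0],1],[[0,0,0],[0,0,0],1]]'
```

```text
clock: 9.08
eef_pos: [478.7, 224.1, 41.5]
tool_rot: [-3.14, -0.0, 1.92]
force: [-0.8, -0.5, 0.8]
width: 77.2
gripper_force: 0.0
clock: 9.5
eef_pos: [479.3, 224.6, 43.0]
tool_rot: [3.141, -0.0, 1.92]
force: [-0.1, 0.4, -0.8]
width: 35.8
gripper_force: 0.0
clock: 9.92
eef_pos: [479.0, 224.5, 43.1]
tool_rot: [3.142, -0.001, 1.92]
force: [-1.6, -0.4, 6.8]
width: 32.7
gripper_force: 59.1
clock: 10.08
eef_pos: [479.1, 224.4, 43.1]
tool_rot: [3.141, -0.001, 1.92]
force: [-1.5, -0.8, 6.3]
width: 33.1
gripper_force: 59.1
```

```bash

python3 -m handwheel '[[[0,0,0],[0,0,-0.01],1],[[0,0,0],[0,0,-0.02],1],[[0,0,0],[0,0,-0.03],1],[[0,0,0],[0,0,-0.035],1],[[0,0,0],[0,0,-0.035],1]]'
python3 -m handwheel '[[[0,0,0],[-0.012,-0.002,-0.03],1],[[0,0,0],[-0.024,-0.004,0],1],[[0,0,0],[-0.0352,-0.006,0],1],[[0,0,0],[-0.0352,-0.006,0],1],[[0,0,0],[-0.0352,-0.006,0],1]]'
python3 -m handwheel '[[[0,0,0],[-0.0352,-0.006,0],1],[[0,0,0],[-0.0352,-0.006,0],1],[[0,0,0],[-0.0352,-0.006,0],1],[[0,0,0],[-0.0352,-0.006,0],1],[[0,0,0],[-0.0352,-0.006,0],1]]'
python3 -m handwheel '[[[0,0,0],[-0.035,-0.006,0],1],[[0,0,0],[-0.024,-0.004,0],1],[[0,0,0],[-0.012,-0.002,0],1],[[0,0,5],[0,0,0],1],[[0,0,5],[0,0,0],1]]'
python3 -m handwheel '[[[0,0,4.6],[0,0,0],1],[[0,0,0],[0,0,0],1],[[0,0,0],[0,0,0],1],[[0,0,0],[0,0,0],1]]'
```

```text
clock: 10.5
eef_pos: [478.3, 223.9, 173.6]
tool_rot: [-3.14, 0.001, 1.92]
force: [0.5, 1.5, -2.1]
width: 33.2
gripper_force: 60.3
clock: 10.92
eef_pos: [504.8, 82.1, 202.9]
tool_rot: [3.141, -0.0, 1.922]
force: [0.9, 0.2, -3.7]
width: 33.1
gripper_force: 60.7
clock: 11.33
eef_pos: [536.7, -94.1, 202.6]
tool_rot: [-3.141, -0.0, 1.92]
force: [0.4, 0.9, -3.5]
width: 33.2
gripper_force: 60.7
clock: 11.75
eef_pos: [549.6, -164.0, 202.4]
tool_rot: [-3.141, -0.001, 1.74]
force: [0.3, 1.3, -2.7]
width: 32.6
gripper_force: 60.5
clock: 12.08
eef_pos: [550.1, -162.6, 202.3]
tool_rot: [-3.141, -0.001, 1.668]
force: [0.2, -0.3, -2.9]
width: 32.9
gripper_force: 60.5
```

```bash

python3 -m handwheel '[[[0,0,0],[0,0,0.02],1],[[0,0,0],[0,0,0.02],1],[[0,0,0],[0,0,0.01],1],[[0,0,0],[0,0,0],1],[[0,0,0],[0,0,0],1]]'
python3 - <<'E'
from h import *
s=img("scene");t=img("top")
cv2.imwrite("pics/c7.png",np.hstack([crop(s,205,155,100,120,4),crop(t,345,170,80,120,4)]))
E
```

```text
clock: 12.5
eef_pos: [550.1, -163.3, 152.2]
tool_rot: [-3.141, -0.0, 1.666]
force: [0.0, 0.2, -2.2]
width: 32.4
gripper_force: 60.5
```

View pics/c7.png

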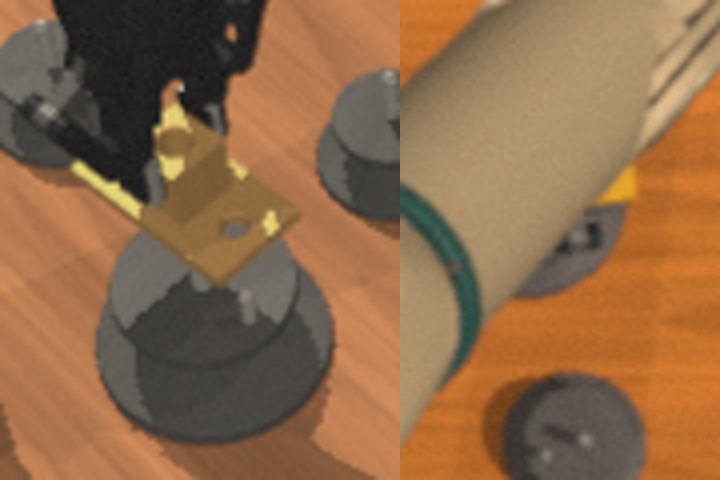

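The held bracket is over the stand, with its bore at crop (173,140), its hole at (234,229) and the pin tip at (247,292). I'll compare these with the stand in the same camera.

```bash
python3 - <<'E'
from h import *
s=img("scene");S=lambda x,y,z,u=205,v=155:onz(s,u+(x+.5)/4-.5,v+(y+.5)/4-.5,z).round(1)
h=S(173,140,178);ho=S(234,229,142);print(h,ho,"pin",S(247,292,86),"corner L/R/bottom",S(300,214,142),S(219,276,142))
v=ho-h;print(np.degrees(np.arctan2(v[1],v[0])),np.hypot(*v[:2]))
# seat disc centre: fit ellipse in initial top image at seat, foot
for n,im in(("scene","pics/scene0.png"),("top","pics/top0.png")):
    i=s if n=="scene" else img("top");b=cv2.imread(im);g=cv2.cvtColor(b,cv2.COLOR_BGR2HSV)
    m=((g[:,:,1]<70)&(g[:,:,2]<140)).astype(np.uint8)
    u,v=np.round(proj(i,[550,-161,60])).astype(int)
    n_,l,st,c=cv2.connectedComponentsWithStats(m);k=l[v+5,u+5];print(n,st[k],c[k],onz(i,*c[k],40).round(1))
E
```

```text
[ 550.6 -162.8  178. ] [ 549.2 -125.2  142. ] pin [ 547.9 -125.5   86. ] corner L/R/bottom [ 520.1 -109.8  142. ] [ 572.3 -108.9  142. ]
92.13236843655399 37.626054802490266
scene [ 229  207   59   59 2669] [257.39340577 236.92544024] [ 560.3 -147.4   40. ]
top [ 352  195   49   49 1864] [375.70332618 219.03755365] [ 542.7 -160.2   40. ]
```

```bash

python3 -m handwheel '[[[0,0,0],[0.0015,0,0.008],1],[[0,0,0],[0,0,0.008],1],[[0,0,0],[0,0,0.008],1],[[0,0,0],[0,0,0.006],1],[[0,0,0],[0,0,0],1]]'
python3 -m handwheel '[[[0,0,0],[0,0,0.004],1],[[0,0,0],[0,0,0.004],1],[[0,0,0],[0,0,0],1],[[0,0,0],[0,0,0],1]]'
python3 - <<'E'
from h import *
s=ctrl.read_state();print(s['eef_pos'],s['force'],s['torque'])
E
```

```text
clock: 13.12
eef_pos: [549.0, -161.3, 120.5]
tool_rot: [-3.139, -0.001, 1.665]
force: [0.5, -0.1, -2.8]
width: 32.7
gripper_force: 60.5
clock: 13.45
eef_pos: [550.0, -161.9, 114.1]
tool_rot: [-3.141, -0.0, 1.665]
force: [0.3, 0.1, -3.0]
width: 33.0
gripper_force: 60.5
[ 550.00718951 -161.86463687  114.14249431] [ 0.33629993  0.08541224 -2.95328235] [-0.04633648 -0.02006741  0.03632884]
```

```bash

python3 -m handwheel '[[[0,0,0],[0,0,0.003],1],[[0,0,0],[0,0,0.003],1],[[0,0,0],[0,0,0.003],1],[[0,0,0],[0,0,0.003],1],[[0,0,0],[0,0,0],1]]'
python3 -m handwheel '[[[0,0,0],[0,0,0.002],1],[[0,0,0],[0,0,0.002],1],[[0,0,0],[0,0,0.002],1],[[0,0,0],[0,0,0],1],[[0,0,0],[0,0,0],1]]'
```

```text
clock: 13.87
eef_pos: [549.7, -161.6, 101.6]
tool_rot: [-3.141, -0.001, 1.665]
force: [-0.2, 0.6, -3.0]
width: 33.2
gripper_force: 60.5
clock: 14.28
eef_pos: [550.0, -161.8, 96.2]
tool_rot: [-3.141, -0.0, 1.665]
force: [-0.1, -1.2, -2.4]
width: 33.0
gripper_force: 60.5
```

```bash

python3 -m handwheel '[[[0,0,0],[0,0,0.003],1],[[0,0,0],[0,0,0.003],1],[[0,0,0],[0,0,0.003],1],[[0,0,0],[0,0,0.003],1],[[0,0,0],[0,0,0],1]]'
python3 -m handwheel '[[[0,0,0],[0,0,0.002],1],[[0,0,0],[0,0,0.002],1],[[0,0,0],[0,0,0.001],1],[[0,0,0],[0,0,0],1],[[0,0,0],[0,0,0],1]]'
```

```text
clock: 14.7
eef_pos: [549.6, -161.6, 83.5]
tool_rot: [-3.14, -0.001, 1.665]
force: [-0.1, -0.4, -3.2]
width: 33.0
gripper_force: 60.5
clock: 15.12
eef_pos: [550.1, -161.9, 79.2]
tool_rot: [-3.141, -0.0, 1.665]
force: [0.5, 0.5, -2.9]
width: 32.8
gripper_force: 60.5
```

```bash

python3 -m handwheel '[[[0,0,0],[0,0,0.001],1],[[0,0,0],[0,0,0],1],[[0,0,0],[0,0,0],1]]'
python3 -m handwheel '[[[0,0,0],[0,0,0.001],1],[[0,0,0],[0,0,0],1],[[0,0,0],[0,0,0],1]]'
python3 -m handwheel '[[[0,0,0],[0,0,0.001],1],[[0,0,0],[0,0,0],1],[[0,0,0],[0,0,0],1]]'
```

```text
clock: 15.37
eef_pos: [550.1, -161.8, 78.3]
tool_rot: [-3.142, -0.0, 1.665]
force: [1.2, 0.7, -2.8]
width: 33.1
gripper_force: 60.5
clock: 15.62
eef_pos: [550.2, -161.9, 78.2]
tool_rot: [3.141, -0.0, 1.665]
force: [-1.7, 1.3, 6.1]
width: 33.2
gripper_force: 61.6
clock: 15.87
eef_pos: [550.2, -161.8, 78.1]
tool_rot: [3.14, -0.001, 1.665]
force: [-4.1, 2.9, 13.8]
width: 32.8
gripper_force: 62.7
```

Contact came at exactly the seat height, so I'm releasing.

```bash

python3 -m handwheel '[[[0,0,0],[0,0,-0.001],0.58],[[0,0,0],[0,0,0],0.5],[[0,0,0],[0,0,0],0.4],[[0,0,0],[0,0,0],0.2],[[0,0,0],[0,0,0],0.1]]'
python3 -m handwheel '[[[0,0,0],[0,0,-0.01],0.1],[[0,0,0],[0,0,-0.02],0.1],[[0,0,0],[0,0,-0.03],0.1],[[0,0,0],[0,0,-0.04],0.1],[[0,0,0],[0,0,-0.04],0.1]]'
python3 -m handwheel '[[[0,0,0],[-0.03,-0.02,-0.02],0.1],[[0,0,0],[-0.03,-0.02,0],0.1],[[0,0,0],[-0.03,-0.02,0],0.1],[[0,0,0],[-0.03,-0.02,0],0.1],[[0,0,0],[0,0,0],0.1]]'
python3 - <<'E'
from h import *
s=img("scene");t=img("top")
cv2.imwrite("pics/c8.png",np.hstack([crop(s,205,165,100,150,4),crop(t,325,105,100,150,4)]))
E
```

```text
clock: 16.28
eef_pos: [550.1, -161.9, 77.1]
tool_rot: [-3.141, 0.0, 1.665]
force: [-0.1, 0.6, -0.3]
width: 73.5
gripper_force: 0.0
clock: 16.7
eef_pos: [549.2, -161.9, 218.8]
tool_rot: [-3.14, -0.0, 1.665]
force: [0.8, 0.5, -0.1]
width: 76.7
gripper_force: 0.0
clock: 17.12
eef_pos: [476.4, -297.4, 239.3]
tool_rot: [-3.14, 0.006, 1.654]
force: [-0.6, -1.6, 0.6]
width: 76.9
gripper_force: 0.0
```

View pics/c8.png

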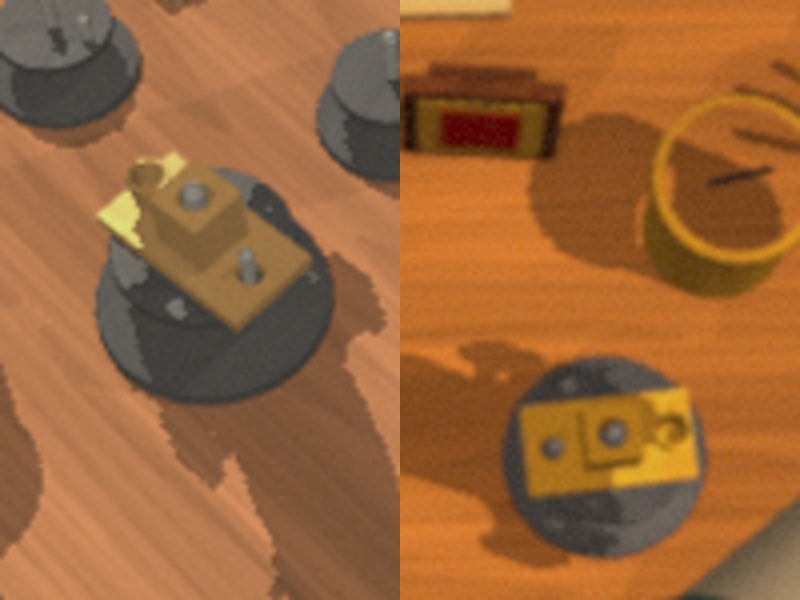

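The bracket lies flat on the large stand. The shaft shows through the hub at (193,193), the pin shows through the hole at (247,265), and the picture and tin haven't moved. Handing in.

```bash
python3 -c "
from cell import ctrl
print(ctrl.finish_job())"
```

```text
the job is handed in; nothing more can be done
None
```

I turned the display until the bracket's compartment was at the front (within about 1° by camera), then lowered the bracket flat onto the large stand, over shaft and pin, and handed the job in at about 17 s; the picture and tin were not touched.

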